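Clamp the jar in the bench shaker with its loose crank

TASK

The jar is already standing in the shaker's clamp. Fit the loose crank on the square end of the clamp screw and wind the pad down onto the jar's lid until the pad's sprung shank is pushed about half-way in, no further. Then take the crank off, so that it cannot fly off when the shaker runs, and stand it upright on the bench beside the shaker.

Things in the scene. Friction and masses are not known exactly. Their poses are not given: they have to be found in the camera images.
- shaker: bench jar shaker, fixed to the bench: white housing 205 x 150 mm, motor box (up to 103 mm high) at its rear, and over its front part a clamp frame of two steel columns (16 mm thick, at y = -58 and +58 mm) under an aluminium bridge (38 x 146 mm, top 232 mm above the bench). Origin on the bench under the clamp screw's axis; z up, +x to the motor box, y along the bridge
- screw_end (a point): steel square end of the vertical clamp screw, on top of the bridge. This point lies on the screw's axis at the top face of its round collar (26 mm across), 240 mm above the bench, where the crank's hub comes to rest. From here a 14 x 14 mm square sticks up 24 mm, the last 4 mm tapered. z up; x and y are square to the flats and turn with the screw
- clamp_screw (a joint): turn of the clamp screw, rad: grows when turned clockwise as seen from above. One turn clockwise lowers the pad by 8 mm; the screw itself stays at its height. It turns stiffly (0.1 N m) and stays where it is left, also with the pad pressed on. It starts with the pad 19 to 28 mm above the lid
- pad_face (a point): centre of the underside of the clamp's round rubber pad (45 mm across), which hangs under the crosshead on the screw's axis; z up
- pressure_pad (a joint): how far the pad's sprung steel shank is pushed up into the crosshead, m: 0 hanging free (14 mm of bare shank show), 0.006 half-way, 0.012 spring solid. The spring gives about 4.5 N at first and 0.9 N more for each mm
- sample_jar: dark jar with a white lid, 52 mm across, 75 mm high, standing in the round rubber seat of the shaker under the pad, its floor 34 mm above the bench. Origin at the centre of its underside, z up
- jar_seat (a point): centre of the floor of the shaker's rubber jar seat (58 mm wide inside, rim 8 mm high), on the screw's axis
- crank_hub (a point): loose balanced steel crank, 0.3 kg, standing on its hub: a 28 x 28 mm square block 44 mm high; square bore from below, 15.4 mm wide, 34 mm deep, parallel to the flats. Point on the bore's axis, 30 mm above the underside; z up, +x along the arm (16 mm wide, 20 to 30 mm above the underside) to the knob; counterweight 31 mm across at x = -38 mm; the flats across y are free to grasp
- crank_knob (a point): middle of the crank's black upright knob: a free-turning sleeve 19 mm across and 42 mm high whose top is 74 mm above the hub's underside; this point is 54 mm above the hub's underside, on the sleeve's axis, 60 mm from the bore's axis; axes as crank_hub
- bench_timer: white digital timer 62 x 66 x 18 mm lying on the bench, a bystander; origin at the centre of its underside
- teal_jar: jar 60 mm across and 90 mm high standing on the bench, a bystander; origin at the centre of its underside
- petri_dish: petri dish 61 mm across and 13 mm high on the bench, a bystander; origin at the centre of its underside
Things that resemble listed ones, but are neither listed nor needed, are in the scene too. What is shaped like the part that bears crank_hub but pink is not meant. Leave any blue look-alike of the sample_jar alone.

How it is judged:
On the way, in this order (a step that is already met when the one before it is completed fails the run):
1. the crank's hub is down on the collar of the clamp screw, its bore over the square end (horizontal distance between crank_hub and screw_end below 0.005 m and z of crank_hub in the frame of screw_end below 0.034 m and angle between crank_hub's own z axis and vertical below 0.1 rad), for 0.2 s.
2. with the crank still on the square end, the pad presses on the lid with its shank pushed in by 3 to 9.5 mm (horizontal distance between crank_hub and screw_end below 0.008 m and z of crank_hub in the frame of screw_end below 0.045 m and value of joint pressure_pad between 0.003 and 0.0095 m), for 0.2 s.
At the end, for the whole second after the job is handed in: The jar stands upright in its seat (within 6 mm of its centre) under the pad, whose shank is pushed in by 3 to 9.5 mm; the crank stands upright on its hub on the bench (tilted less than 0.1 rad), its bore more than 90 mm from the clamp screw's axis (value of joint pressure_pad between 0.003 and 0.0095 m and horizontal distance between sample_jar and jar_seat below 0.006 m and angle between sample_jar's own z axis and vertical below 0.05 rad and height (world z) of crank_hub between 0.024 and 0.036 m and angle between crank_hub's own z axis and vertical below 0.1 rad and horizontal distance between crank_hub and shaker above 0.09 m); the robot touches nothing.
It fails at once if the clamp is overtightened: the shank pushed in by more than 11.2 mm (value of joint pressure_pad above 0.0112 m).
It fails at once if the clamp screw is turned by anything but the crank (horizontal distance between crank_hub and screw_end above 0.02 m and (velocity of joint clamp_screw above 1 rad/s or velocity of joint clamp_screw below -1 rad/s)).
It fails at once if the jar is tipped (angle between sample_jar's own z axis and vertical above 0.25 rad).
It fails at once if a bystander is disturbed (moved by more than 30 mm) (distance of any of bench_timer, teal_jar, petri_dish from where it was at the start of the episode above 0.03 m).
It also fails if it takes over 72 s, if anything falls off the work surface, if the arm or the gripper's body presses on something with over 40 N, if the wrist force passes 120 N, or if a joint passes its speed limit or range.

ROBOT

A 6-joint arm with a two-finger parallel gripper is mounted at the origin on a cart in front of the work surface, level with it; the furniture and walls round the work are solid. World frame = base frame: x ahead of the robot, y to its left, z up, the work surface at z = 0. Lengths are in m, angles in rad, forces in N, time in s.
With the tool pointing down it reaches from about 0.425 to 0.95 m from the base axis. Payload 3.5 kg.
Tool frame: the origin (TCP) lies midway between the tips of the shut fingers; the grasp point (between the pads) lies ctrl.grasp_offset behind it (ctrl.grasp_offset is the distance from the TCP to the grasp point, in m); x points along the fingers, y is the direction in which the jaws open and shut, and the axes are right-handed (so a half turn about x gives the same grasp; the last joint's range is limited). The gripper opens to 85 mm and grips with 20 to 120 N. Pads are 22 mm wide; open, the fingers measure 114 mm over their backs; the gripper's body (76 mm by 85 mm) begins 54 mm behind the grasp point. The pads swing forward as they close: fully open they stand 13 mm farther back than shut.
Start: joints at [1.127, 0.286, 1.577, -0, 1.279, -0.15], TCP at [0.195, 0.646, 0.231] pointing down, gripper open.
Joint ranges: [-2.77, 2.77], [-0.9, 2.22], [0.21, 2.48], [-1.53, 4.67], [0.24, 2.81], [-2.84, 2.84]. Speed limits (rad/s): [2.79, 2.79, 3.14, 3.14, 3.14, 3.14].

INTERFACE

Orientations are given as a unit quaternion [x, y, z, w].
In Python, from plant import readout, read_camera, sign_off, ctrl gives the robot as it stands.
- The arm moves only by the tool drive_tool, never from a script. Its argument "steps" is a list of rows, each a list of 5 numbers: the shift along the tool's x, y, z in cm, then the turn about the tool's x in degrees, then the opening, from 0 (shut) to 1 (fully open). A call has 1 to 10 rows; each row shifts and turns the commanded pose from where the row before left it, along the tool's axes as they then stand; what a row does not reach is not made up. A row lasts 1/10 s, in which the tool goes at most 50 mm and 8.59 degrees, less where a joint would pass 70% of its speed; a pose out of reach is approached as far as the arm can. A call is refused whole if a number of a shift passes 5 or a number of a turn 8.59, either way. A call with a gripper value outside its range is refused whole. The fingers move at their own pace and stop on an object; "force" is the grip in N (left out, the last holds). Time passes only in rows, so rows that do not move let the fingers close. It gives the time, the measured TCP pose, the force and the opening at its end, in the units of the state.
- readout.get_state(): the state, without advancing time (a new reading comes with each control period).
- read_camera(name): name is "scene" or "top" or "wrist"; returns a dict with "frame" (400x640x3 uint8, red, green, blue), "vertical_fov" (degrees; the focal length in pixels is half the picture's height over the tangent of half this angle, whatever the lens; pixels are square), "cx", "cy" (the principal point, pixels), "eye" and "orientation" of the camera in the world. Camera axes: x right, y up, looking along -z (the intrinsics and any distortion apply to the point x, -y, -z); pixel columns grow to the right and rows downward; lengths in m; the calibration is good to about 2 mm. A picture is of the moment at which its call begins. There is no depth.
- sign_off(): hands the job in, once; it reports no verdict.
The state is a dict: "time": time; "qpos": joint angles; "dq": joint speeds; "joint_efforts": joint torques, N m; "eef_pos": TCP position; "tcp_rot": TCP orientation; "contact_force": force on the tool from outside, world axes, zero at the start; "wrist_torque": the same for the moment, N m; "opening": opening from 0.0 (shut) to 1.0 (fully open).
Only numpy, scipy, OpenCV 4.12 (cv2) and the standard library are available. Lean on these libraries where they do the work, as an engineer would, in place of code of your own. Each camera call takes 0.05 s, during which the arm holds its last target. There are 200 camera calls.

## Working session

There is one attempt and no reset: what is moved stays moved. The work goes in short steps, Python scripts to look and compute and a tool call to move; the robot and the scene stay as the last step left them, time stands still between calls to the robot, and variables do not carry over. Pictures are saved under pics/ and viewed, about 8 in all and at most 12, crops included, and the job is handed in when it is done.

Besides the shell and the picture viewer there is one more tool, called after ">>>" as a command line: name --pt "numbers of a row" for each row, then --argument value for the rest. drive_tool: Moves the arm, as the interface text tells. Its arguments: {"type":"object","properties":{"steps":{"type":"array","items":{"type":"array","items":{"type":"number"}}},"force":{"type":"number"}},"required":["steps"]}

```bash
mkdir -p pics; ls
cat > h.py <<'E'
import numpy as np, cv2
from scipy.spatial.transform import Rotation as R
from plant import readout, read_camera, ctrl
def cam(n,save=None):
    c=read_camera(n)
    if save: cv2.imwrite('pics/'+save,c['frame'][:,:,::-1])
    c['f']=c['frame'].shape[0]/2/np.tan(np.radians(c['vertical_fov'])/2)
    c['R']=R.from_quat(c['orientation']).as_matrix(); c['eye']=np.array(c['eye'])
    return c
def ray(c,u,v):
    d=c['R']@np.array([(u-c['cx'])/c['f'],-(v-c['cy'])/c['f'],-1.]); return d/np.linalg.norm(d)
def onz(c,u,v,z):
    d=ray(c,u,v); return c['eye']+d*(z-c['eye'][2])/d[2]
def proj(c,p):
    q=c['R'].T@(np.array(p)-c['eye']); return np.array([c['cx']+c['f']*q[0]/-q[2], c['cy']-c['f']*q[1]/-q[2]])
E
python3 - <<'E'
from h import *
print(readout.get_state(), ctrl.grasp_offset, [a for a in dir(ctrl) if a[0]!='_'])
for n in ['scene','top','wrist']:
    c=cam(n,n+'0.png'); print(n,{k:v for k,v in c.items() if k not in('frame','R')})
E
```

```text
pics
{'time': 0.0, 'qpos': array([ 1.12697774e+00,  2.87209162e-01,  1.57816684e+00,  9.05264846e-06,
        1.27860038e+00, -1.50014865e-01]), 'dq': array([-6.15937854e-04, -1.80717852e-03, -5.09247027e-06, -1.15038276e-03,
       -9.99603479e-05,  6.69547932e-05]), 'joint_efforts': array([ 4.43349909e-04, -4.05977297e+01, -2.92627126e+01, -1.75851101e-04,
        5.88121387e-03, -4.62032290e-06]), 'eef_pos': array([0.19517237, 0.64548583, 0.22992368]), 'tcp_rot': array([ 0.10269794,  0.69973962, -0.10430794,  0.69924062]), 'contact_force': array([-0.4970529 ,  0.10499592, -0.1624853 ]), 'wrist_torque': array([-0.0099023 , -0.02430022, -0.00234086]), 'opening': 0.9989459274151079} 0.0187 ['Unreachable', 'grasp_offset']
scene {'vertical_fov': 57.63626257527374, 'cx': 314.221158785578, 'cy': 202.99900505081678, 'eye': array([ 0.01182807, -0.80970613,  0.65499326]), 'orientation': array([ 0.50637836, -0.13953205, -0.23188397,  0.81874391]), 'f': np.float64(363.5261058255474)}
top {'vertical_fov': 45.058813038322675, 'cx': 322.0264323208574, 'cy': 200.31735595289868, 'eye': array([0.29954555, 0.00753881, 1.50345045]), 'orientation': array([-0.07015144,  0.05297716,  0.71270424, -0.69593453]), 'f': np.float64(482.1426546546036)}
wrist {'vertical_fov': 63.038992817329245, 'cx': 318.8757280549698, 'cy': 203.67470750201895, 'eye': array([0.12435612, 0.66821679, 0.37135748]), 'orientation': array([-0.11761405, -0.08626701,  0.58971483,  0.79433076]), 'f': np.float64(326.12119326815383)}
```

View pics/top0.png

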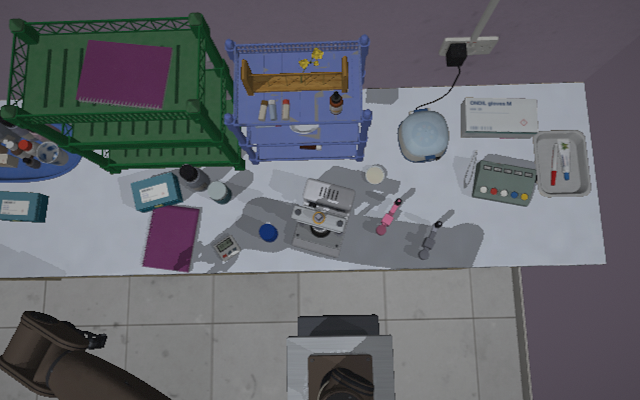

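View pics/scene0.png

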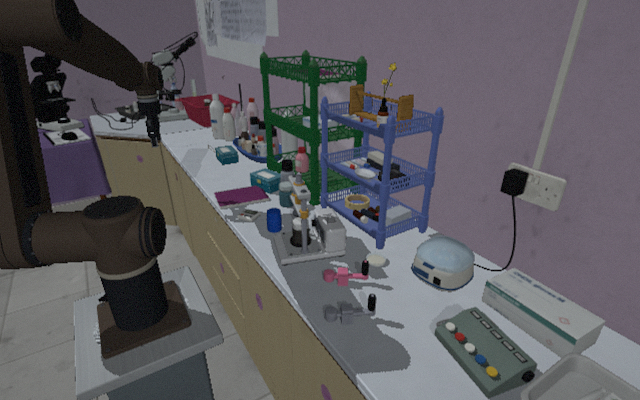

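Top view: the grey crank is at about (430,240) and a pink look-alike at about (390,215). The shaker is at (322,215). The blue jar look-alike at (268,232), the timer (227,246), the teal jar (220,192) and the petri dish (375,174) stay untouched. By the description I want the grey crank, so I'll check it in a close crop.

Run:
```python
import cv2,numpy as np
t=cv2.imread('pics/top0.png');s=cv2.imread('pics/scene0.png')
a=cv2.resize(t[170:270,285:460],None,fx=4.5,fy=4.5,interpolation=cv2.INTER_CUBIC)[:, :787]
cv2.imwrite('pics/crop1.png',cv2.convertScaleAbs(a,alpha=1.3))
```

```text
(no output)
```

View pics/crop1.png

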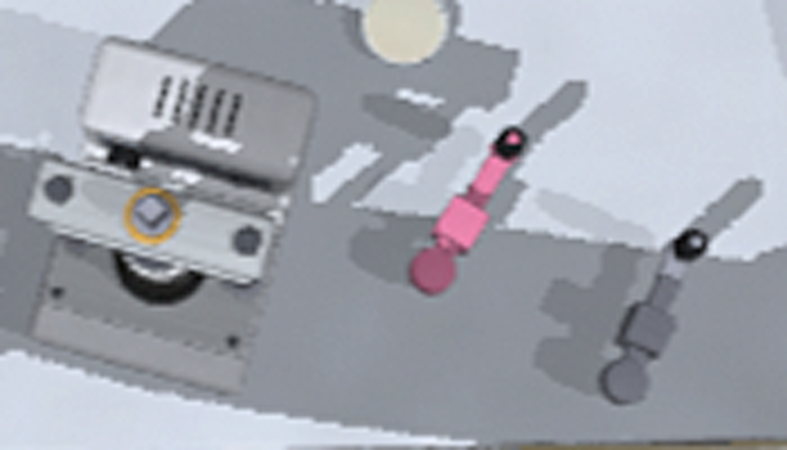

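The crop shows an upright grey crank: hub top at (428.8,242.7), knob at (438.3,224), counterweight at (423.9,254.7). It matches the description. The screw end is at about (318.8,217), and its square looks rotated relative to the bridge.

Run:
```python
from h import *
c=cam('top')
P={'hub':(428.8,242.7,.044),'knob':(438.3,224,.074),'cw':(423.9,254.7,.03),'screw':(318.8,217.1,.264),'boltL':(298.1,211.8,.232),'boltR':(339.9,223.3,.232),'pinkhub':(285+462/4.5,170+223/4.5,.044),'petri?':(375,174,.013)}
Q={k:onz(c,*v) for k,v in P.items()}
for k,v in Q.items(): print(k,v.round(4),np.hypot(*v[:2]).round(3))
print(np.linalg.norm((Q['knob']-Q['hub'])[:2]),np.linalg.norm((Q['cw']-Q['hub'])[:2]),np.linalg.norm(Q['boltL']-Q['boltR']))
for a,b in(('hub','knob'),('cw','hub'),('boltR','boltL')):
    d=Q[b]-Q[a]; print(a,b,np.degrees(np.arctan2(d[1],d[0])))
s=readout.get_state(); print(R.from_quat(s['tcp_rot']).as_matrix().round(3))
w=cam('wrist'); print(w['R'].round(3), R.from_quat(s['tcp_rot']).as_matrix().T@(w['eye']-s['eef_pos']))
```

```text
hub [ 0.4192 -0.2783  0.044 ] 0.503
knob [ 0.4714 -0.3037  0.074 ] 0.561
cw [ 0.3844 -0.2641  0.03  ] 0.466
screw [0.4743 0.0447 0.264 ] 0.476
boltL [0.4944 0.1007 0.232 ] 0.505
boltR [ 0.4608 -0.01    0.232 ] 0.461
pinkhub [ 0.4924 -0.1581  0.044 ] 0.517
petri? [ 0.6426 -0.1282  0.013 ] 0.655
0.05814859284389685 0.03755576948351493 0.1156856083480005
hub knob -25.961378857096804
cw hub -22.169958304792324
boltR boltL 73.07031855688025
[[-0.001  0.29   0.957]
 [-0.001  0.957 -0.29 ]
 [-1.    -0.001 -0.   ]]
[[ 0.29  -0.916 -0.276]
 [ 0.957  0.277  0.085]
 [-0.001 -0.289  0.957]] [-0.14126936  0.00088684 -0.07440097]
```

View pics/wrist0.png

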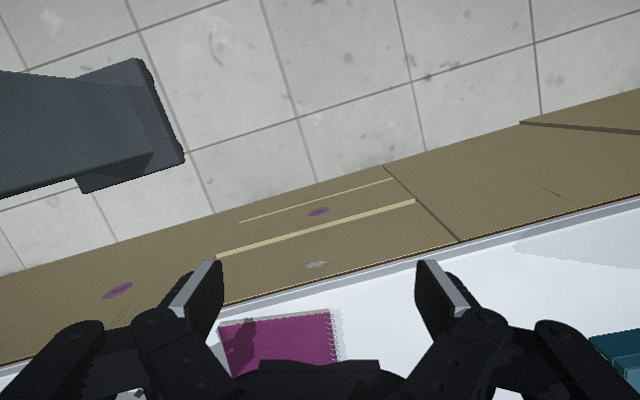

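>>> drive_tool --pt "-2.33 -2.93 3.23 0 1" --pt "-2.33 -2.93 3.23 0 1" --pt "-2.33 -2.93 3.23 0 1" --pt "-2.33 -2.93 3.23 0 1" --pt "-2.33 -2.93 3.23 0 1" --pt "-2.33 -2.93 3.23 0 1"

```text
time: 0.85
eef_pos: [0.3304, 0.42, 0.372]
tcp_rot: [0.103, 0.699, -0.103, 0.7]
contact_force: [0.8, 0.7, -0.6]
opening: 1.0
```

>>> drive_tool --pt "-0.1 -3.52 2.74 0 1" --pt "-0.1 -3.52 2.74 0 1" --pt "-0.1 -3.52 2.74 0 1" --pt "-0.1 -3.52 2.74 0 1" --pt "-0.1 -3.52 2.74 0 1" --pt "-0.1 -3.52 2.74 0 1" --pt "-0.1 -3.52 2.74 0 1" --pt "-0.1 -3.52 2.74 0 1" --pt "-0.1 -3.52 2.74 0 1" --pt "0 0 0 0 1"

```text
time: 1.85
eef_pos: [0.4754, 0.0429, 0.3797]
tcp_rot: [0.105, 0.699, -0.106, 0.699]
contact_force: [-0.8, 0.5, -0.2]
opening: 0.994
```

Run:
```python
from h import *
s=readout.get_state(); print(s['time'],s['qpos'].round(3),s['eef_pos'].round(4))
c=cam('wrist','w1.png')
I=cv2.imread('pics/w1.png'); p=proj(c,[.4743,.0447,.264]); print(p)
x,y=p.astype(int)
cv2.imwrite('pics/w1c.png',cv2.resize(I[max(0,y-60):y+60,max(0,x-80):x+80],None,fx=5,fy=5,interpolation=cv2.INTER_CUBIC))
```

```text
1.85 [-0.122 -0.239  1.846 -0.002  1.534 -1.392] [0.4754 0.0429 0.3797]
[319.62369922 198.16304581]
```

View pics/w1c.png

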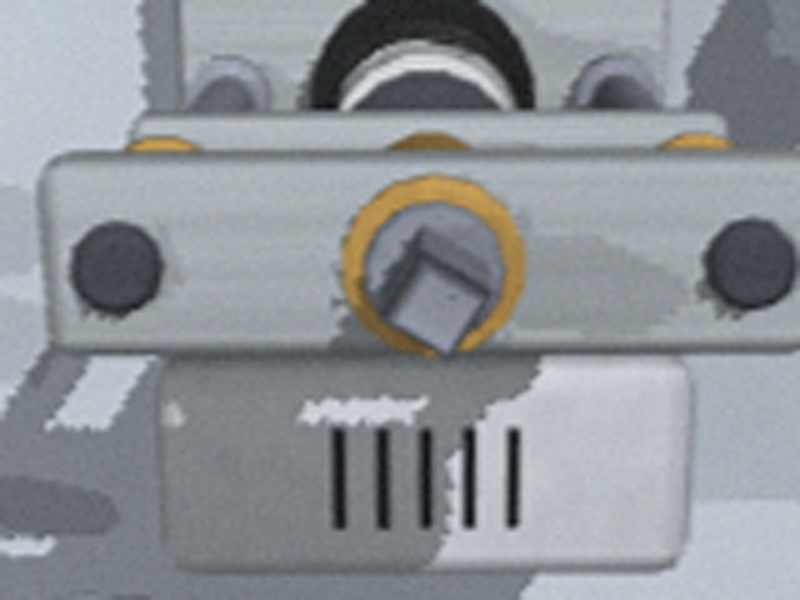

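Wrist crop shows the square end: top-face corners at crop (428,257), (490,295), (448,355), (385,317). The collar is centred at about (434,268) and the bolts are at (117,266) and (750,263). The square is turned roughly 30° from the bridge.

Run:
```python
from h import *
c=cam('wrist')
f=lambda x,y,z: onz(c,239+x/5,138+y/5,z)
C=np.array([f(*p,.262) for p in((428,257),(490,295),(448,355),(385,317))])
print('sq',C.mean(0).round(4),[np.linalg.norm(C[i]-C[i-1]).round(4) for i in range(4)],[np.degrees(np.arctan2(*(C[i]-C[i-1])[1::-1])).round(1)%90 for i in range(4)])
print('ring',f(434,265,.233).round(4),'collar',f(435,268,.240).round(4))
a,b=f(117,266,.235),f(750,263,.235);print('bolts',a,b,(a+b)/2,np.linalg.norm(a-b),np.degrees(np.arctan2(*(a-b)[1::-1])))
```

```text
sq [0.4767 0.0521 0.262 ] [np.float64(0.0124), np.float64(0.0121), np.float64(0.0124), np.float64(0.0124)] [np.float64(38.30000000000001), np.float64(40.7), np.float64(39.5), np.float64(40.69999999999999)]
ring [0.4771 0.0519 0.233 ] collar [0.4759 0.0523 0.24  ]
bolts [ 0.45992111 -0.00290154  0.235     ] [0.49311517 0.10681249 0.235     ] [0.47651814 0.05195548 0.235     ] 0.11462553064355038 -106.83323143100652
```

>>> drive_tool --pt "2.63 -3.96 0.5 0 1" --pt "2.63 -3.96 0.5 0 1" --pt "2.63 -3.96 0.5 0 1" --pt "2.63 -3.96 0.5 0 1" --pt "2.63 -3.96 0.5 0 1" --pt "2.63 -3.96 0.5 0 1" --pt "2.63 -3.96 0.5 0 1" --pt "2.63 -3.96 0.5 0 1" --pt "0 0 0 8 1" --pt "0 0 0 0 1"

```text
time: 2.95
eef_pos: [0.4208, -0.2668, 0.1687]
tcp_rot: [0.153, 0.691, -0.151, 0.69]
contact_force: [0.6, 0.6, -0.2]
opening: 1.002
```

Run:
```python
from h import *
s=readout.get_state(); print(s['time'],s['qpos'].round(3),s['eef_pos'].round(4))
c=cam('wrist','w2.png')
print(proj(c,[.421,-.272,.044]), R.from_quat(s['tcp_rot']).as_matrix().round(3))
```

```text
2.95 [-7.690e-01 -4.400e-02  2.059e+00  1.000e-03  1.128e+00 -1.907e+00] [ 0.4208 -0.2668  0.1687]
[312.21261918 200.23852998] [[-0.001  0.42   0.908]
 [ 0.002  0.908 -0.42 ]
 [-1.     0.001 -0.002]]
```

View pics/w2.png

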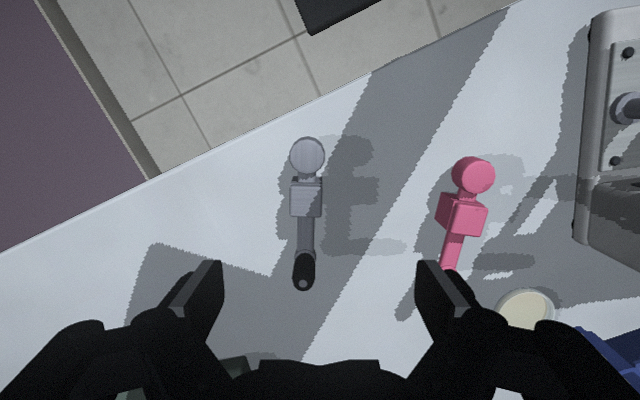

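Wrist view: grey crank with the hub's top face at about (306,202), knob top at (303,284) and counterweight at (307,157). The pink one is off at (462,215).

Run:
```python
from h import *
s=readout.get_state();T=R.from_quat(s['tcp_rot']).as_matrix()
c=cam('wrist')
I=cv2.imread('pics/w2.png'); g=cv2.cvtColor(I,cv2.COLOR_BGR2GRAY)
print(g[202,282:330]); print(g[172:226,306])
h,k,w=onz(c,306,202,.044),onz(c,303,284,.074),onz(c,307,157,.035)
for a in(h,k,w): print(a.round(4),(T.T@(a-s['eef_pos'])*100).round(2))
for a,b in((h,k),(w,h)): d=b-a; print(np.linalg.norm(d[:2]),np.degrees(np.arctan2(d[1],d[0])))
```

```text
[122 125 121 125 128 125 130 106 113 132 138 136 140 144 142 140 141 140
 138 141 139 145 141 140 136 137 139 140 140 122  98  90  89  87  89  88
  91  88  77  65  88 107 101 105 105 103 102 105]
[129 113  84  89  89  87  85 107 137 140 110 105 113 103 123 149 146 141
 138 143 146 137 141 142 145 140 141 135 136 138 136 140 137 143 138 140
 141 138 137 140 138 114  89 108  93  86  86  86  87  83  92  84  91  89]
[ 0.4212 -0.2776  0.044 ] [12.56 -1.01  0.45]
[ 0.476 -0.305  0.074] [ 9.56 -1.21  6.57]
[ 0.3879 -0.2613  0.035 ] [13.46 -0.91 -3.26]
0.06124363288688531 -26.53802247145935
0.03710231478132179 -26.067187726926235
```

>>> drive_tool --pt "0.2 -1.0 0.48 1.5 1" --pt "3.9 0 0 0 1" --pt "3.9 0 0 0 1" --pt "3.9 0 0 0 1" --pt "2.8 0 0 0 1" --pt "1.0 0 0 0 1" --pt "0 0 0 0 1"

```text
time: 3.75
eef_pos: [0.4208, -0.2782, 0.012]
tcp_rot: [0.161, 0.689, -0.16, 0.688]
contact_force: [-0.4, 0.0, 0.1]
opening: 1.0
```

>>> drive_tool --pt "0 0 0 0 0" --pt "0 0 0 0 0" --pt "0 0 0 0 0" --pt "0 0 0 0 0" --pt "0 0 0 0 0" --pt "0 0 0 0 0" --force 70

```text
time: 4.35
eef_pos: [0.4218, -0.2797, 0.0141]
tcp_rot: [0.161, 0.688, -0.162, 0.689]
contact_force: [-0.7, 1.2, 5.3]
opening: 0.315
```

>>> drive_tool --pt "-2 0 0 0 0" --pt "-4 0 0 0 0" --pt "-5 0 0 0 0" --pt "-5 0 0 0 0" --pt "-5 0 0 0 0" --pt "-5 0 0 0 0" --pt "-3.8 0 0 0 0"

```text
time: 5.05
eef_pos: [0.4208, -0.2786, 0.3132]
tcp_rot: [0.161, 0.688, -0.161, 0.689]
contact_force: [0.5, -0.2, -3.0]
opening: 0.318
```

>>> drive_tool --pt "0 4.6 -1.4 0 0" --pt "0 4.6 -1.4 0 0" --pt "0 4.6 -1.4 0 0" --pt "0 4.6 -1.4 0 0" --pt "0 4.6 -1.4 0 0" --pt "0 4.6 -1.4 0 0" --pt "0 4.6 -1.4 8 0" --pt "0 0 0 8 0" --pt "0 0 0 8 0" --pt "0 0 0 0 0"

```text
time: 6.05
eef_pos: [0.4747, 0.0492, 0.3092]
tcp_rot: [0.296, 0.643, -0.296, 0.641]
contact_force: [-0.1, 0.2, -3.2]
opening: 0.316
```

Run:
```python
from h import *
s=readout.get_state(); T=R.from_quat(s['tcp_rot']).as_matrix()
print(s['time'],s['qpos'].round(3),s['eef_pos'].round(4),s['opening'],T.round(3),s['contact_force'])
c=cam('wrist','w3.png')
cv2.imwrite('pics/w3c.png',cv2.resize(cv2.imread('pics/w3.png')[130:400,160:480],None,fx=2.2,fy=2.2,interpolation=cv2.INTER_CUBIC))
```

```text
6.05 [-0.11  -0.214  1.951 -0.     1.408 -0.817] [0.4747 0.0492 0.3092] 0.3163089609259391 [[-0.003  0.76   0.65 ]
 [ 0.     0.65  -0.76 ]
 [-1.    -0.002 -0.002]] [-0.14946095  0.22940664 -3.18119938]
```

View pics/w3c.png

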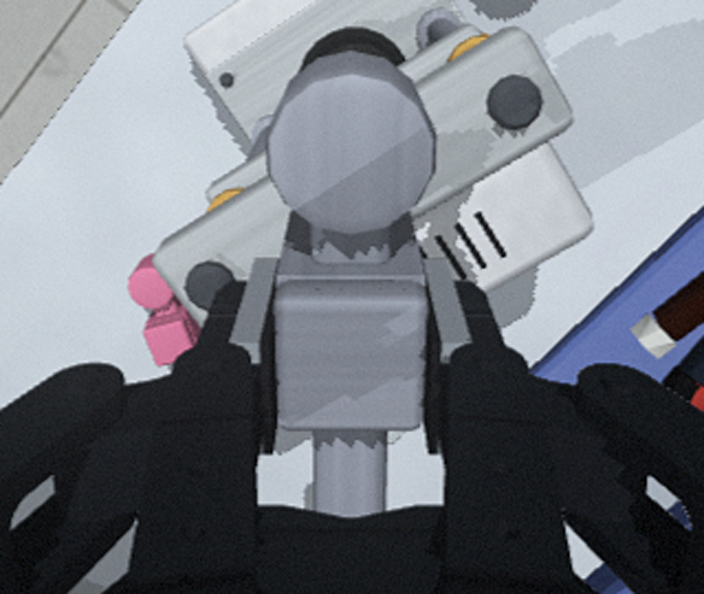

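Wrist crop: the crank is held square, hub top spanning crop x 274–425 and y 280–430, which centres at full-frame (318.6,291.4). The bridge bolts show at crop (210,287) and (515,101). I'll use those to recheck the screw axis in the same view.

Run:
```python
from h import *
s=readout.get_state(); T=R.from_quat(s['tcp_rot']).as_matrix(); e=s['eef_pos']
c=cam('wrist')
print(e, T[:,1])
a,b=onz(c,255.5,260.5,.235),onz(c,394.1,175.9,.235); m=(a+b)/2
print(a,b,m,np.linalg.norm(a-b),np.degrees(np.arctan2(*(b-a)[1::-1])))
for dz in(.028,.032):
    h=onz(c,318.6,291.4,e[2]+dz); print(dz,h,(T.T@(h-e)*100).round(2))
    for S in(m,np.array([.4767,.0521,.235])): print('  go',(T.T@(S-h)*100).round(2))
```

```text
[0.4747765  0.04879423 0.30941705] [ 0.75892891  0.6511713  -0.00168961]
[ 0.46167517 -0.0064623   0.235     ] [0.49428054 0.10428216 0.235     ] [0.47797785 0.04890993 0.235     ] 0.11544456053224215 73.59452050295334
0.028 [0.47216282 0.05234306 0.33741705] [-2.8   0.03 -0.44]
  go [10.24  0.24  0.66]
  go [10.24  0.35  0.33]
0.032 [0.47055958 0.05422684 0.34141705] [-3.2   0.03 -0.69]
  go [10.64  0.23  0.91]
  go [10.64  0.35  0.58]
```

Run:
```python
from h import *
s=readout.get_state(); T=R.from_quat(s['tcp_rot']).as_matrix(); e=s['eef_pos']
c=cam('wrist','w4.png'); rel=T.T@c['R']; off=T.T@(c['eye']-e); print('off',off)
def bolts(f,px):
    I=cv2.imread(f); g=cv2.cvtColor(cv2.GaussianBlur(I,(3,3),0),cv2.COLOR_BGR2GRAY); out=[]
    for x,y in px:
        x0,y0=int(x)-13,int(y)-13
        w=(g[y0:y0+27,x0:x0+27]<105).astype(np.uint8)
        n,l,st,ce=cv2.connectedComponentsWithStats(w); k=l[13,13]
        cn,_=cv2.findContours((l==k).astype(np.uint8),0,1); el=cv2.fitEllipse(max(cn,key=len))
        out.append((el[0][0]+x0,el[0][1]+y0)); print(f,el,st[k])
    return out
c1=dict(c); T1=R.from_quat([.105,.699,-.106,.699]).as_matrix(); c1['R']=T1@rel; c1['eye']=np.array([.4754,.0429,.3797])+T1@off
for cc,f,px in((c1,'pics/w1.png',[(262.4,191.2),(389,190.6)]),(c,'pics/w4.png',[(255.5,260.5),(394.1,175.9)])):
    b=bolts(f,px)
    for z in(.232,.235):
        a=[onz(cc,*p,z) for p in b]; print(z,a,(a[0]+a[1])/2,np.linalg.norm(a[0]-a[1]))
```

```text
off [-0.14130381  0.00035749 -0.07476822]
pics/w1.png ((12.898405075073242, 13.592910766601562), (17.428449630737305, 18.06487464904785), 51.472904205322266) [  4   5  19  19 272]
pics/w1.png ((12.550456047058105, 13.866281509399414), (17.298404693603516, 18.46186637878418), 60.63906478881836) [  4   5  19  19 274]
0.232 [array([ 0.4609154, -0.0070027,  0.232    ]), array([0.49442808, 0.1039355 , 0.232     ])] [0.47767174 0.0484664  0.232     ] 0.11588953579361846
0.235 [array([ 0.46032557, -0.00624999,  0.235     ]), array([0.49349035, 0.10353656, 0.235     ])] [0.47690796 0.04864329 0.235     ] 0.11468647772873043
pics/w4.png ((15.254212379455566, 13.448145866394043), (21.181800842285156, 28.31537628173828), 142.96217346191406) [  3   1  24  26 496]
pics/w4.png ((12.720789909362793, 13.524284362792969), (23.26470375061035, 24.51557731628418), 37.289669036865234) [  1   1  25  26 478]
0.232 [array([ 0.46332727, -0.0075601 ,  0.232     ]), array([0.49513855, 0.10398467, 0.232     ])] [0.47923291 0.04821228 0.232     ] 0.11599221289134434
0.235 [array([ 0.46282724, -0.00601184,  0.235     ]), array([0.49420284, 0.10400524, 0.235     ])] [0.47851504 0.0489967  0.235     ] 0.1144036149522277
```

Run:
```python
from h import *
E=[];
for i in range(3):
    c=cam('wrist'); s=readout.get_state(); E.append(s['eef_pos']); T=R.from_quat(s['tcp_rot']).as_matrix()
print(np.array(E).round(4)); e=np.mean(E,0)
g=cv2.cvtColor(c['frame'],cv2.COLOR_RGB2GRAY)
print(g[245:335,300].reshape(-1,15)); print(g[300,275:365].reshape(-1,15))
for dz in(.028,.030,.032):
    a=[(T.T@(onz(c,u,v,e[2]+dz)-e)*1000).round(1) for u,v in((318.6,257.3),(318.6,325.5),(284.5,291.4),(353,291.4))]; print(dz,a)
```

```text
[[0.4752 0.0482 0.3102]
 [0.4753 0.0481 0.3103]
 [0.4754 0.0481 0.3105]]
[[ 53  78 107 111 111 114 113 113 113 115 135 138  97  96 105]
 [113 117 124 119 128 142 151 157 158 149 144 143 136 134 132]
 [135 137 137 136 136 138 138 131 128 131 137 134 135 133 134]
 [134 132 127 130 130 131 131 129 134 133 124 128 130 131 132]
 [135 134 128 127 134 129 133 130 132 129 130 144 144 145 144]
 [145 149 148 138 115  94 128 128 156 199 207 206 204 204 201]]
[[ 29  28  23  25  31  35  36  29  27  20  57 100 116 121 128]
 [127 130 133 128 128 129 127 128 128 130 124 127 133 132 130]
 [128 131 128 126 132 127 128 128 126 127 130 129 130 131 128]
 [129 127 130 133 130 131 133 133 125 131 131 129 133 132 134]
 [131 127 131 131 129 128 129 126 126 130 135 142 145 142 140]
 [ 97  68  57  36  18  22  32  32  37  35  26  26  26  23  32]]
0.028 [array([-28. ,   0.3, -19.2]), array([-28. ,   0.3,  11.4]), array([-28. , -13.2,  -4.4]), array([-28. ,  13.9,  -4.4])]
0.03 [array([-30. ,   0.3, -20.2]), array([-30. ,   0.3,   9.9]), array([-30. , -12.9,  -5.6]), array([-30. ,  13.6,  -5.7])]
0.032 [array([-32. ,   0.3, -21.2]), array([-32. ,   0.3,   8.4]), array([-32. , -12.7,  -6.9]), array([-32. ,  13.4,  -6.9])]
```

>>> drive_tool --pt "0 0.22 0.76 0.8 0" --pt "1.5 0 0 0 0" --pt "1.5 0 0 0 0" --pt "0.4 0 0 0 0" --pt "0 0 0 0 0" --pt "0 0 0 0 0"

```text
time: 6.95
eef_pos: [0.4822, 0.0439, 0.2776]
tcp_rot: [0.301, 0.64, -0.301, 0.64]
contact_force: [-1.3, -0.8, 4.6]
opening: 0.318
```

Run:
```python
from h import *
s=readout.get_state(); print(s['eef_pos'],s['contact_force'],s['wrist_torque'],s['time'])
cam('wrist','w5.png'); cam('scene','s5.png'); c=cam('top','t5.png')
print(proj(c,[.478,.0484,.3]))
a=cv2.resize(cv2.imread('pics/s5.png')[150:270,240:370],None,fx=5,fy=5,interpolation=cv2.INTER_CUBIC)
cv2.imwrite('pics/s5c.png',a[:600])
```

```text
[0.4821894  0.04392349 0.27755644] [-1.33755315 -0.82160964  4.62392855] [-0.04915479  0.41477569  0.01585263] 6.95
[316.84480557 213.68578407]
```

View pics/s5c.png

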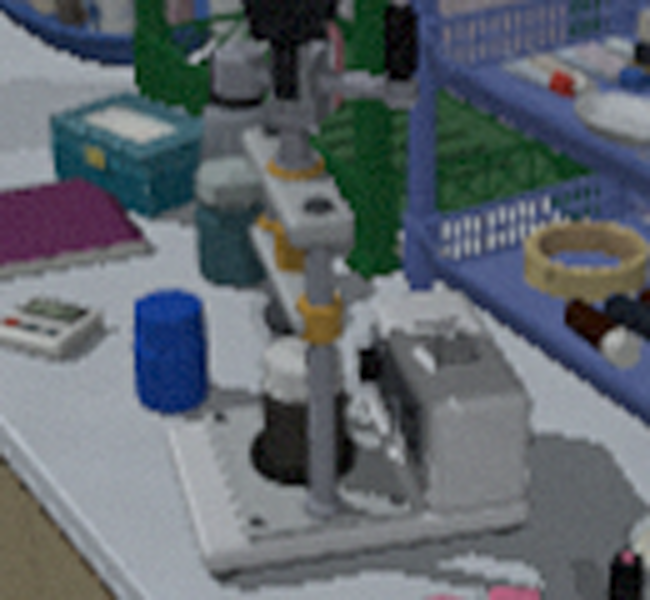

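Scene crop: the hub is over the screw, but a column hides the fine offset. The force went from −3.2 to +4.6 N with the underside at about 0.265, so the hub is resting on top of the square. I'll re-estimate the offset from the settled wrist view.

Run:
```python
from h import *
c=cam('wrist','w6.png'); s=readout.get_state(); e=s['eef_pos']; T=R.from_quat(s['tcp_rot']).as_matrix(); print(e, s['contact_force'], s['wrist_torque'])
print([proj(c,p) for p in([.4620,-.0065,.232],[.494,.104,.232])])
cv2.imwrite('pics/w6c.png',cv2.resize(cv2.imread('pics/w6.png')[70:370,130:510],None,fx=2,fy=2,interpolation=cv2.INTER_CUBIC))
```

```text
[0.48218335 0.04394968 0.27752763] [-2.06713246 -0.99423481  5.57779717] [-0.06366695  0.4162209   0.02911093]
[array([243.39389244, 270.28547716]), array([399.9155484 , 170.21244317])]
```

View pics/w6c.png

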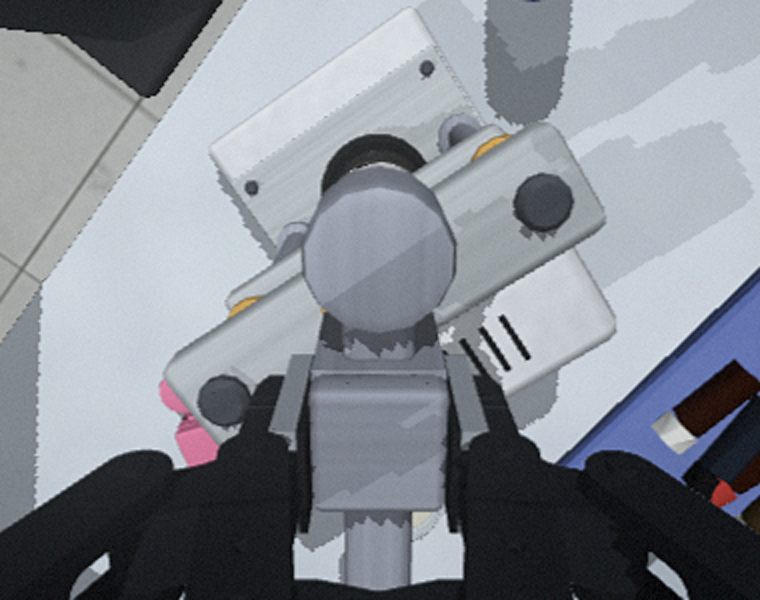

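The bolts sit at (401.5,171) and (242,270), within 1.5 px of prediction, so the screw axis (0.478,0.0486) is confirmed. The hub's offset along tool z is the uncertain part: the counterweight position suggests I overshot by about 3 mm.

>>> drive_tool --pt "-0.2 0 0 0 0" --pt "0 0 -0.35 0 0" --pt "0.3 0 0 0 0" --pt "0.2 0 0 0 0" --pt "0 0 0 0 0" --pt "0 0 0 0 0" --force 90

```text
time: 7.75
eef_pos: [0.4797, 0.0469, 0.2732]
tcp_rot: [0.301, 0.64, -0.301, 0.64]
contact_force: [-0.1, 0.3, -3.1]
opening: 0.313
```

No contact now, and the underside is already below the top of the square, so it has entered. Continuing down.

>>> drive_tool --pt "0.4 0 0 0 0" --pt "0.4 0 0 0 0" --pt "0.4 0 0 0 0" --pt "0 0 0 0 0" --pt "0 0 0 0 0"

```text
time: 8.25
eef_pos: [0.4797, 0.0469, 0.2612]
tcp_rot: [0.301, 0.64, -0.301, 0.64]
contact_force: [-0.9, 0.6, -3.8]
opening: 0.312
```

>>> drive_tool --pt "0.4 0 0 0 0" --pt "0.4 0 0 0 0" --pt "0.2 0 0 0 0" --pt "0.2 0 0 0 0" --pt "0 0 0 0 0" --pt "0 0 0 0 0"

```text
time: 8.85
eef_pos: [0.4798, 0.0469, 0.254]
tcp_rot: [0.301, 0.64, -0.301, 0.64]
contact_force: [-9.4, 0.3, 12.9]
opening: 0.314
```

Hub is seated (16 N reaction at underside ≈0.24, vertical). Release it, then slide along the arm, fingers straddling, to the knob.

>>> drive_tool --pt "0 0 0 0 0.5" --pt "0 0 0 0 0.5" --pt "0 0 0 0 0.5" --pt "-1.5 0 0 0 0.5" --pt "-1.8 0 0 0 0.5" --pt "0 0 3.0 0 0.5" --pt "0 0 2.75 0 0.5" --pt "0 0 0 0 0.5" --pt "0 0 0 0 0.5" --force 30

```text
time: 9.75
eef_pos: [0.5167, 0.0024, 0.2832]
tcp_rot: [0.301, 0.64, -0.301, 0.64]
contact_force: [0.1, 1.0, 0.1]
opening: 0.499
```

Run:
```python
from h import *
c=cam('wrist','w7.png'); s=readout.get_state(); print(s['eef_pos'],s['opening'],s['contact_force'],s['qpos'].round(2))
a=cv2.imread('pics/w7.png')[100:400,120:520]; cv2.imwrite('pics/w7c.png',cv2.resize(a,None,fx=1.8,fy=1.8))
```

```text
[0.51639142 0.00281101 0.28301415] 0.5026225309879189 [-0.10525796  0.47651504 -0.57225797] [-0.19 -0.11  1.9   0.    1.34 -0.88]
```

View pics/w7c.png

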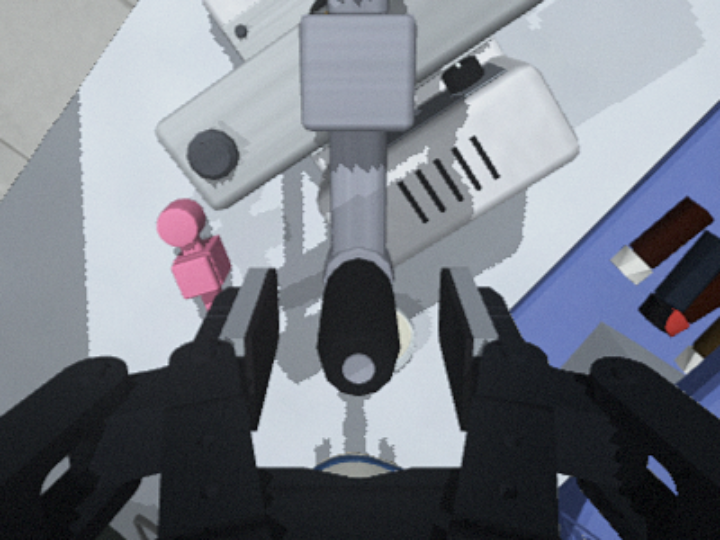

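Wrist crop: the hub is seated on the screw and the knob, at crop (358,330), stands centred between the open pads. Now I'll grip it and wind the first half turn.

>>> drive_tool --pt "0 0 0 0 0" --pt "0 0 0 0 0" --pt "0 0 0 0 0" --pt "0 0 0 0 0" --force 35

```text
time: 10.2
eef_pos: [0.5162, 0.0031, 0.2828]
tcp_rot: [0.301, 0.64, -0.301, 0.64]
contact_force: [-0.6, 0.4, -0.2]
opening: 0.212
```

>>> drive_tool --pt "0 -1.854 -0.294 0 0" --pt "0 -1.673 -0.852 0 0" --pt "0 -1.327 -1.327 0 0" --pt "0 -0.852 -1.673 0 0" --pt "0 -0.294 -1.854 0 0" --pt "0 0.294 -1.854 0 0" --pt "0 0.852 -1.673 0 0" --pt "0 1.327 -1.327 0 0" --pt "0 1.673 -0.852 0 0" --pt "0 1.854 -0.294 0 0"

```text
time: 11.2
eef_pos: [0.439, 0.0959, 0.283]
tcp_rot: [0.3, 0.641, -0.301, 0.64]
contact_force: [0.8, -2.2, -2.0]
opening: 0.211
```

>>> drive_tool --pt "0 1.854 0.294 0 0" --pt "0 1.673 0.852 0 0" --pt "0 1.327 1.327 0 0" --pt "0 0.852 1.673 0 0" --pt "0 0.294 1.854 0 0" --pt "0 -0.294 1.854 0 0" --pt "0 -0.852 1.673 0 0" --pt "0 -1.327 1.327 0 0" --pt "0 -1.673 0.852 0 0" --pt "0 -1.854 0.294 0 0"

```text
time: 12.2
eef_pos: [0.5159, 0.0026, 0.2823]
tcp_rot: [0.303, 0.641, -0.3, 0.638]
contact_force: [-3.5, 6.9, -0.2]
opening: 0.212
```

Run:
```python
from h import *
c=cam('scene','s7.png'); s=readout.get_state(); print(s['time'],s['eef_pos'])
A=cv2.imread('pics/scene0.png'); B=cv2.imread('pics/s7.png')
for I in(A,B):
    h=cv2.cvtColor(I,cv2.COLOR_BGR2HSV); m=cv2.inRange(h,(12,110,90),(30,255,255)); m[:180]=0;m[240:]=0;m[:,:285]=0;m[:,315:]=0
    n,l,st,ce=cv2.connectedComponentsWithStats(m)
    print([(ce[i].round(2).tolist(),st[i].tolist()) for i in range(1,n) if st[i][4]>3])
```

```text
12.25 [0.51427011 0.00129581 0.28213777]
[([298.2, 184.2], [294, 183, 10, 3, 15]), ([295.52, 198.59], [292, 193, 7, 11, 29]), ([303.77, 213.8], [300, 209, 8, 10, 56])]
[([299.67, 184.13], [295, 182, 10, 4, 15]), ([296.29, 200.8], [292, 195, 9, 12, 45]), ([303.82, 216.42], [300, 212, 8, 9, 55])]
```

The clamp sleeve moved 2.6 px down in the scene view, about 8 mm, so the screw follows the crank. One more full turn is safe because the gap is at least 19 mm.

>>> drive_tool --pt "0 -1.854 -0.294 0 0" --pt "0 -1.673 -0.852 0 0" --pt "0 -1.327 -1.327 0 0" --pt "0 -0.852 -1.673 0 0" --pt "0 -0.294 -1.854 0 0" --pt "0 0.294 -1.854 0 0" --pt "0 0.852 -1.673 0 0" --pt "0 1.327 -1.327 0 0" --pt "0 1.673 -0.852 0 0" --pt "0 1.854 -0.294 0 0"

```text
time: 13.25
eef_pos: [0.439, 0.0957, 0.2832]
tcp_rot: [0.301, 0.641, -0.301, 0.639]
contact_force: [-1.6, -0.1, -0.2]
opening: 0.209
```

>>> drive_tool --pt "0 1.854 0.294 0 0" --pt "0 1.673 0.852 0 0" --pt "0 1.327 1.327 0 0" --pt "0 0.852 1.673 0 0" --pt "0 0.294 1.854 0 0" --pt "0 -0.294 1.854 0 0" --pt "0 -0.852 1.673 0 0" --pt "0 -1.327 1.327 0 0" --pt "0 -1.673 0.852 0 0" --pt "0 -1.854 0.294 0 0"

```text
time: 14.25
eef_pos: [0.5158, 0.0024, 0.2821]
tcp_rot: [0.303, 0.641, -0.3, 0.638]
contact_force: [-3.6, 7.0, -0.2]
opening: 0.212
```

>>> drive_tool --pt "0 0 0 0 0.5" --pt "0 0 0 0 0.5" --pt "-2.5 0 0 0 0.5" --pt "-3.0 0 0 0 0.5" --pt "0 1.88 -4.02 0 0.5" --pt "0 1.88 -4.02 0 0.5" --pt "0 1.88 -4.02 0 0.5" --pt "0 1.88 -4.02 0 0.5" --pt "0 1.88 -4.02 0 0.5" --pt "0 1.88 -4.02 0 0.5"

```text
time: 15.25
eef_pos: [0.4497, 0.2623, 0.3383]
tcp_rot: [0.301, 0.639, -0.3, 0.641]
contact_force: [-0.2, 0.0, -0.8]
opening: 0.499
```

>>> drive_tool --pt "1.5 0 0 -8.56 0.5" --pt "1.5 0 0 -8.56 0.5" --pt "1.5 0 0 -8.56 0.5" --pt "1.5 0 0 -8.56 0.5" --pt "1.5 0 0 -8.56 0.5" --pt "1.5 0 0 -8.56 0.5" --pt "1.5 0 0 -8.56 0.5" --pt "1.5 0 0 -8.56 0.5" --pt "1.5 0 0 -8.56 0.5" --pt "0 0 0 0 0.5"

```text
time: 16.25
eef_pos: [0.4489, 0.26, 0.2005]
tcp_rot: [-0.163, 0.689, 0.163, 0.687]
contact_force: [-1.0, -0.0, -0.4]
opening: 0.498
```

Run:
```python
from h import *
for i in range(3): c=cam('wrist','w8.png')
s=readout.get_state(); print(s['time'],s['eef_pos'],s['qpos'].round(2),c['eye'])
S=[.478,.0486]
for z in(.109,.12,.14,.232,.284): print(z,proj(c,S+[z]))
```

```text
16.4 [0.45034611 0.26056841 0.20367702] [ 0.33 -0.03  1.98  0.    1.19 -1.7 ] [0.38357731 0.22858769 0.34422912]
0.109 [ 25.77882936 111.05128805]
0.12 [ 11.48225151 111.35610461]
0.14 [-18.43476918 111.99396379]
0.232 [-291.98060221  117.82621964]
0.284 [-809.24400706  128.85476461]
```

>>> drive_tool --pt "1.5 -2.0 0 0 0.5" --pt "1.5 -2.0 0 0 0.5" --pt "1.0 -1.5 0 0 0.5" --pt "0 0 0 0 0.5" --pt "0 0 0 0 0.5"

```text
time: 16.9
eef_pos: [0.4747, 0.2112, 0.1634]
tcp_rot: [-0.162, 0.688, 0.163, 0.688]
contact_force: [-0.7, -0.6, 0.0]
opening: 0.502
```

Run:
```python
from h import *
for i in range(2): c=cam('wrist','w9.png')
s=readout.get_state(); print(s['time'],s['eef_pos'],s['qpos'].round(2),c['eye'])
S=[.478,.0486]
for z in(.034,.109,.12,.14): print(z,proj(c,S+[z]))
a=cv2.resize(cv2.imread('pics/w9.png')[40:200,0:200],None,fx=3.75,fy=3.75,interpolation=cv2.INTER_CUBIC)
cv2.imwrite('pics/w9c.png',cv2.convertScaleAbs(a,alpha=1.2))
```

```text
17.0 [0.47465838 0.21174124 0.16383741] [ 0.22  0.01  2.02  0.    1.11 -1.81] [0.40819858 0.17945583 0.30489058]
0.034 [132.82245919 109.39228043]
0.109 [ 62.04324788 111.24244166]
0.12 [ 46.86061755 111.63931404]
0.14 [ 14.09845685 112.49571352]
```

View pics/w9c.png

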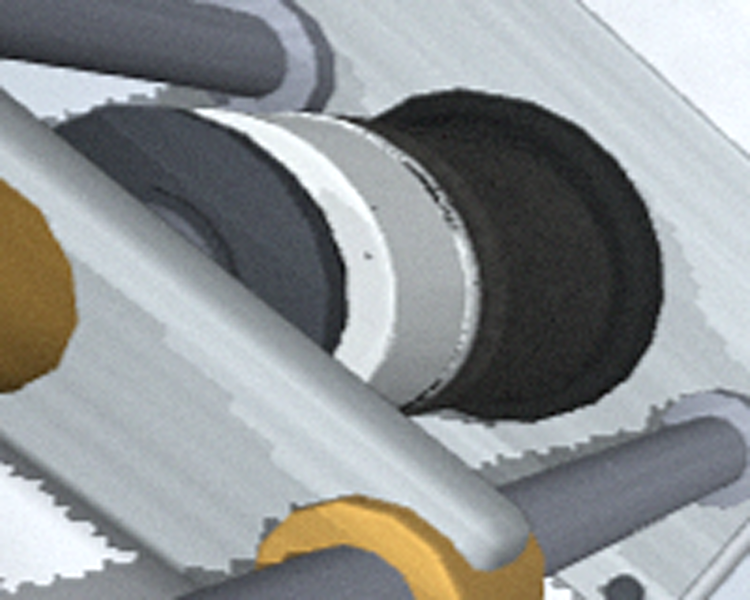

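Crop of the pad: dark pad above the white lid with a visible white crescent. Along the axis row (full row ≈111), the pad's lower rim is at crop x≈346 (full 92.3), the lid's top rim at x≈397 (105.9), the lid's bottom rim at ≈470.

```bash
cat >> h.py <<'E'
def cylz(c,u,v,r,S=np.array([.478,.0486])):
    # nearest hit of ray with vertical cylinder radius r about S
    d=ray(c,u,v); o=c['eye'][:2]-S; A=d[:2]@d[:2]; B=o@d[:2]; C=o@o-r*r; q=B*B-A*C
    t=(-B-np.sqrt(max(q,0)))/A; return (c['eye']+t*d)[2],q
E
python3 - <<'E'
from h import *
c=cam('wrist')
g=cv2.cvtColor(cv2.imread('pics/w9.png'),cv2.COLOR_BGR2GRAY)
for v in(105,111,117): print(v,g[v,78:132].tolist())
for v in(105,111,117):
    for n,u,r in(('pad',92.3,.0225),('lid',105.9,.026)): print(v,n,cylz(c,u,v,r))
for S in([.478,.0466],[.476,.0486]): print(S,cylz(c,92.3,111,.0225,np.array(S)),cylz(c,105.9,111,.026,np.array(S)))
E
```

```text
105 [69, 72, 69, 67, 68, 70, 54, 41, 44, 45, 41, 31, 155, 189, 184, 181, 186, 186, 181, 183, 184, 187, 192, 199, 191, 154, 145, 146, 146, 147, 147, 145, 146, 145, 149, 145, 146, 146, 144, 145, 144, 151, 145, 167, 200, 175, 147, 101, 49, 41, 45, 52, 50, 50]
111 [70, 67, 69, 67, 69, 67, 66, 67, 47, 45, 45, 48, 38, 15, 120, 173, 185, 183, 185, 186, 182, 185, 184, 192, 196, 206, 171, 139, 144, 142, 141, 144, 146, 139, 142, 143, 142, 141, 143, 138, 146, 145, 143, 147, 142, 177, 180, 159, 148, 91, 38, 45, 46, 51]
117 [59, 61, 63, 65, 65, 62, 59, 61, 64, 54, 42, 43, 41, 35, 123, 177, 186, 188, 184, 186, 184, 186, 183, 184, 191, 194, 203, 164, 139, 139, 139, 139, 138, 143, 142, 141, 135, 134, 141, 136, 137, 137, 141, 136, 139, 134, 157, 160, 149, 107, 52, 37, 42, 49]
105 pad (np.float64(0.11505253030038765), np.float64(0.00015175864308462472))
105 lid (np.float64(0.10857982874896124), np.float64(0.00018669957705211813))
111 pad (np.float64(0.1163926438751938), np.float64(0.00015612095992491824))
111 lid (np.float64(0.10992205987638703), np.float64(0.00019099531101033403))
117 pad (np.float64(0.11704847358372156), np.float64(0.00015188843779395493))
117 lid (np.float64(0.11059108974063028), np.float64(0.0001864270810767359))
[0.478, 0.0466] (np.float64(0.11369395085914197), np.float64(0.00015554936155861773)) (np.float64(0.10704703148761552), np.float64(0.00019032781224450745))
[0.476, 0.0486] (np.float64(0.11764778284043717), np.float64(0.00015461532401002485)) (np.float64(0.11125746249601812), np.float64(0.00018935628631792153))
```

Check: the lid rim comes out at z = 0.110 (must be 0.109), and the pad rim at ≈0.116. So the gap is about 6 mm, and a further 12 mm, or 1.5 turns, gives roughly half-way. Going back to the knob.

>>> drive_tool --pt "-2.0 2.75 0 0 0.5" --pt "-2.0 2.75 0 0 0.5" --pt "-3.4 0 0 8.56 0.5" --pt "-3.4 0 0 8.56 0.5" --pt "-3.4 0 0 8.56 0.5" --pt "-3.3 0 0 8.56 0.5" --pt "0 0 0 8.56 0.5" --pt "0 0 0 8.56 0.5" --pt "0 0 0 8.56 0.5" --pt "0 0 0 8.56 0.5"

```text
time: 18.05
eef_pos: [0.4492, 0.2609, 0.3386]
tcp_rot: [0.254, 0.66, -0.254, 0.66]
contact_force: [-0.2, -0.0, -0.0]
opening: 0.498
```

>>> drive_tool --pt "0 0 0 8.56 0.5" --pt "0 -1.88 4.02 0 0.5" --pt "0 -1.88 4.02 0 0.5" --pt "0 -1.88 4.02 0 0.5" --pt "0 -1.88 4.02 0 0.5" --pt "0 -1.88 4.02 0 0.5" --pt "0 -1.88 4.02 0 0.5" --pt "0 0 0 0 0.5" --pt "0 0 0 0 0.5"

```text
time: 18.95
eef_pos: [0.5166, 0.0024, 0.3381]
tcp_rot: [0.302, 0.64, -0.301, 0.64]
contact_force: [0.1, 0.7, 0.1]
opening: 0.5
```

Run:
```python
from h import *
for i in range(2): c=cam('wrist','w10.png')
s=readout.get_state(); e=s['eef_pos'];T=R.from_quat(s['tcp_rot']).as_matrix(); print(s['time'],e,np.degrees(np.arctan2(T[1,2],T[0,2])),s['opening'])
print('to old knob grip', T.T@(np.array([.5160,.0025,.2828])-e)*100)
```

```text
19.05 [0.51634388 0.00379837 0.33810377] -50.278012231976454 0.4982988582795298
to old knob grip [ 5.5303041  -0.11300663  0.07795407]
```

>>> drive_tool --pt "2.5 -0.05 0 0 0.5" --pt "3.0 0 0 0 0.5" --pt "0 0 0 0 0.5" --pt "0 0 0 0 0" --pt "0 0 0 0 0" --pt "0 0 0 0 0" --pt "0 0 0 0 0" --force 35

```text
time: 19.75
eef_pos: [0.5168, 0.0026, 0.2844]
tcp_rot: [0.301, 0.639, -0.3, 0.641]
contact_force: [-0.2, 1.9, 1.3]
opening: 0.21
```

>>> drive_tool --pt "0 -1.854 -0.294 0 0" --pt "0 -1.673 -0.852 0 0" --pt "0 -1.327 -1.327 0 0" --pt "0 -0.852 -1.673 0 0" --pt "0 -0.294 -1.854 0 0" --pt "0 0.294 -1.854 0 0" --pt "0 0.852 -1.673 0 0" --pt "0 1.327 -1.327 0 0" --pt "0 1.673 -0.852 0 0" --pt "0 1.854 -0.294 0 0"

```text
time: 20.75
eef_pos: [0.4394, 0.0953, 0.2845]
tcp_rot: [0.301, 0.64, -0.301, 0.64]
contact_force: [-0.3, -3.5, 0.2]
opening: 0.212
```

>>> drive_tool --pt "0 1.854 0.294 0 0" --pt "0 1.673 0.852 0 0" --pt "0 1.327 1.327 0 0" --pt "0 0.852 1.673 0 0" --pt "0 0.294 1.854 0 0" --pt "0 -0.294 1.854 0 0" --pt "0 -0.852 1.673 0 0" --pt "0 -1.327 1.327 0 0" --pt "0 -1.673 0.852 0 0" --pt "0 -1.854 0.294 0 0"

```text
time: 21.75
eef_pos: [0.5164, 0.0016, 0.2836]
tcp_rot: [0.303, 0.64, -0.3, 0.64]
contact_force: [-2.5, 4.8, 2.6]
opening: 0.211
```

>>> drive_tool --pt "0 -1.854 -0.294 0 0" --pt "0 -1.673 -0.852 0 0" --pt "0 -1.327 -1.327 0 0" --pt "0 -0.852 -1.673 0 0" --pt "0 -0.294 -1.854 0 0" --pt "0 0.294 -1.854 0 0" --pt "0 0.852 -1.673 0 0" --pt "0 1.327 -1.327 0 0" --pt "0 1.673 -0.852 0 0" --pt "0 1.854 -0.294 0 0"

```text
time: 22.75
eef_pos: [0.4392, 0.0951, 0.2844]
tcp_rot: [0.301, 0.64, -0.301, 0.64]
contact_force: [-1.8, -0.8, 3.3]
opening: 0.211
```

>>> drive_tool --pt "0 0 0 0 0" --pt "0 0 0 0 0" --pt "0 0 0 0 0.5" --pt "0 0 0 0 0.5" --pt "-2.5 0 0 0 0.5" --pt "-3.0 0 0 0 0.5"

```text
time: 23.35
eef_pos: [0.4388, 0.0939, 0.336]
tcp_rot: [0.3, 0.641, -0.302, 0.638]
contact_force: [0.2, 0.4, 0.4]
opening: 0.499
```

>>> drive_tool --pt "0 4.0 -2.8 0 0.5" --pt "0 4.0 -2.8 0 0.5" --pt "0 4.0 -2.8 0 0.5" --pt "0 0 0 -8.56 0.5" --pt "0 0 0 -8.56 0.5" --pt "0 0 0 -8.56 0.5" --pt "0 0 0 -8.56 0.5" --pt "0 0 0 -8.56 0.5" --pt "0 0 0 -8.56 0.5" --pt "0 0 0 -8.56 0.5"

```text
time: 24.35
eef_pos: [0.4787, 0.2351, 0.3369]
tcp_rot: [-0.061, 0.705, 0.061, 0.704]
contact_force: [-0.2, 0.2, -0.8]
opening: 0.498
```

>>> drive_tool --pt "0 0 0 -8.56 0.5" --pt "2.0 0 0 -8.56 0.5" --pt "5.0 0 0 0 0.5" --pt "5.0 0 0 0 0.5" --pt "5.0 0 0 0 0.5" --pt "0 0 0 0 0.5" --pt "0 0 0 0 0.5"

```text
time: 25.05
eef_pos: [0.4784, 0.2354, 0.1676]
tcp_rot: [-0.163, 0.689, 0.163, 0.687]
contact_force: [0.1, 0.5, 0.5]
opening: 0.503
```

Run:
```python
from h import *
for i in range(2): c=cam('wrist','w11.png')
s=readout.get_state(); print(s['time'],s['eef_pos'],c['eye'])
p=proj(c,[.478,.0486,.112]); print(p); v=int(round(p[1])); u=int(p[0])
g=cv2.cvtColor(cv2.imread('pics/w11.png'),cv2.COLOR_BGR2GRAY)
for w in(v-6,v,v+6): print(w,g[w,max(0,u):u+75].tolist())
print(u,[ (x,cylz(c,x,v,.0225)[0].round(4),cylz(c,x,v,.026)[0].round(4)) for x in range(u+15,u+65,4)])
```

```text
25.15 [0.4807275  0.23623241 0.17127621] [0.41322139 0.20380189 0.3110418 ]
[26.28562986 82.54216038]
77 [143, 134, 130, 125, 117, 120, 120, 115, 107, 105, 98, 101, 80, 63, 59, 57, 58, 62, 57, 56, 58, 64, 59, 61, 60, 62, 58, 63, 59, 62, 69, 66, 66, 48, 47, 39, 35, 41, 24, 91, 165, 185, 185, 193, 193, 159, 140, 145, 141, 142, 138, 142, 143, 142, 142, 138, 144, 142, 136, 139, 145, 142, 142, 143, 140, 154, 170, 159, 141, 108, 56, 33, 36, 42, 44]
83 [165, 170, 170, 168, 166, 160, 153, 146, 139, 136, 126, 126, 125, 120, 116, 111, 112, 106, 102, 81, 66, 53, 56, 59, 56, 55, 60, 56, 57, 57, 57, 61, 61, 71, 58, 47, 40, 44, 42, 46, 23, 39, 156, 188, 188, 196, 187, 154, 135, 138, 141, 138, 139, 144, 138, 139, 141, 140, 139, 142, 138, 143, 140, 142, 140, 140, 139, 154, 180, 152, 138, 116, 59, 31, 44]
89 [174, 173, 172, 171, 168, 169, 171, 170, 167, 170, 172, 170, 161, 158, 152, 143, 139, 130, 129, 122, 124, 118, 108, 114, 113, 105, 95, 73, 58, 54, 60, 56, 59, 59, 60, 62, 46, 37, 39, 35, 36, 21, 139, 183, 184, 184, 195, 190, 155, 132, 140, 134, 138, 134, 135, 134, 135, 137, 138, 135, 138, 140, 141, 138, 139, 136, 146, 139, 135, 177, 172, 149, 121, 66, 38]
26 [(41, np.float64(0.1296), np.float64(0.134)), (45, np.float64(0.127), np.float64(0.1314)), (49, np.float64(0.1242), np.float64(0.1287)), (53, np.float64(0.1214), np.float64(0.126)), (57, np.float64(0.1185), np.float64(0.1232)), (61, np.float64(0.1156), np.float64(0.1203)), (65, np.float64(0.1125), np.float64(0.1173)), (69, np.float64(0.1093), np.float64(0.1142)), (73, np.float64(0.106), np.float64(0.111)), (77, np.float64(0.1026), np.float64(0.1077)), (81, np.float64(0.0991), np.float64(0.1042)), (85, np.float64(0.0955), np.float64(0.1007)), (89, np.float64(0.0917), np.float64(0.097))]
```

The white crescent shrank from 12.4 to 5.2 px. The pad rim is now at 0.1105 and the lid at 0.111, so they are in contact. The implied initial gap was ≈6.4 mm, so the shank is pushed in about 5.6 mm. Now I'll take the crank off.

>>> drive_tool --pt "-4.5 0 0 0 0.6" --pt "-4.5 0 0 0 0.6" --pt "-4.0 0 0 8.56 0.6" --pt "-4.0 0 0 8.56 0.6" --pt "0 0 0 8.56 0.6" --pt "0 0 0 8.56 0.6" --pt "0 0 0 8.56 0.6" --pt "0 0 0 8.56 0.6" --pt "0 0 0 8.56 0.6" --pt "0 0 0 8.56 0.6"

```text
time: 26.15
eef_pos: [0.4794, 0.2361, 0.3423]
tcp_rot: [0.256, 0.658, -0.253, 0.662]
contact_force: [1.1, -0.5, 0.4]
opening: 0.605
```

>>> drive_tool --pt "0 0 0 8.56 0.6" --pt "0 -3.05 3.58 0 0.6" --pt "0 -3.05 3.58 0 0.6" --pt "0 -3.05 3.58 0 0.6" --pt "0 -3.05 3.58 0 0.6" --pt "0 0 0 0 0.6" --pt "0 0 0 0 0.6"

```text
time: 26.85
eef_pos: [0.4766, 0.0468, 0.3413]
tcp_rot: [0.303, 0.637, -0.301, 0.642]
contact_force: [1.1, 0.1, 0.2]
opening: 0.596
```

Run:
```python
from h import *
for i in range(2): c=cam('wrist','w12.png')
s=readout.get_state(); e=s['eef_pos'];T=R.from_quat(s['tcp_rot']).as_matrix(); print(s['time'],e,np.degrees(np.arctan2(T[1,2],T[0,2])),s['opening'])
print('to S', T.T@(np.array([.478,.0486,.254])-e)*100)
g=cv2.cvtColor(cv2.imread('pics/w12.png'),cv2.COLOR_BGR2GRAY)
p=proj(c,[.478,.0486,.284]); print(p); u,v=p.round().astype(int)
print(g[v,u-45:u+45].tolist()); print(g[v-45:v+45,u].tolist())
print([proj(c,q) for q in((.478+.06*np.cos(np.radians(130)),.0486+.06*np.sin(np.radians(130)),.314),)])
cv2.imwrite('pics/w12c.png',cv2.imread('pics/w12.png'))
```

```text
26.95 [0.47629734 0.0484554  0.3400224 ] -50.309838899588975 0.6017797157064274
to S [8.60285565 0.11361404 0.07554515]
[320.53873633 226.24279999]
[191, 189, 186, 187, 186, 187, 188, 186, 185, 180, 183, 181, 180, 188, 182, 182, 191, 186, 185, 180, 184, 184, 186, 152, 129, 141, 152, 154, 154, 157, 156, 156, 153, 155, 156, 155, 153, 154, 153, 156, 158, 156, 156, 158, 153, 154, 158, 156, 151, 156, 157, 155, 155, 153, 155, 155, 157, 155, 153, 150, 159, 152, 155, 147, 127, 90, 193, 224, 220, 219, 221, 178, 150, 144, 139, 141, 146, 146, 126, 70, 27, 36, 71, 127, 142, 134, 139, 200, 220, 219]
[99, 100, 101, 100, 106, 103, 104, 98, 101, 100, 96, 88, 84, 81, 83, 89, 89, 90, 70, 68, 80, 108, 123, 134, 165, 167, 163, 161, 160, 160, 155, 157, 155, 153, 156, 156, 158, 154, 156, 154, 153, 163, 158, 152, 152, 154, 157, 153, 149, 150, 156, 155, 151, 155, 153, 152, 154, 153, 152, 150, 153, 137, 102, 99, 101, 101, 97, 76, 65, 93, 121, 131, 133, 172, 174, 169, 168, 162, 160, 161, 160, 159, 154, 156, 160, 161, 157, 154, 154, 156]
[array([320.43290622, 136.4358615 ])]
```

View pics/w12c.png

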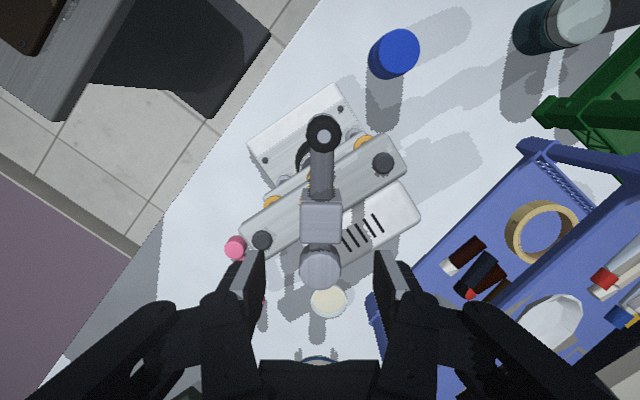

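Wrist view: the crank is still seated, with the hub at about (320,223), the knob at (323,134) and the counterweight at (320,268); it is square to the jaws. Now gripping the hub and lifting.

>>> drive_tool --pt "3.0 0.05 -0.1 0 0.6" --pt "3.0 0 0 0 0.6" --pt "2.0 0 0 0 0.6" --pt "0.6 0 0 0 0.6" --pt "0 0 0 0 0.6" --pt "0 0 0 0 0" --pt "0 0 0 0 0" --pt "0 0 0 0 0" --pt "0 0 0 0 0" --pt "0 0 0 0 0" --force 90

```text
time: 27.95
eef_pos: [0.4767, 0.0493, 0.254]
tcp_rot: [0.302, 0.639, -0.3, 0.641]
contact_force: [1.2, 3.1, 6.0]
opening: 0.315
```

>>> drive_tool --pt "-0.5 0 0 0 0" --pt "-1.0 0 0 0 0" --pt "-1.5 0 0 0 0" --pt "-1.5 0 0 0 0" --pt "-1.5 0 0 0 0" --pt "-1.0 0 0 0 0" --pt "0 0 0 0 0"

```text
time: 28.65
eef_pos: [0.4763, 0.0486, 0.3241]
tcp_rot: [0.301, 0.639, -0.301, 0.641]
contact_force: [-0.1, 0.4, -2.1]
opening: 0.311
```

>>> drive_tool --pt "0 -3.61 3.11 0 0" --pt "0 -3.61 3.11 0 0" --pt "0 -3.61 3.11 0 0" --pt "0 -3.61 3.11 0 0" --pt "0 -3.61 3.11 0 0" --pt "0 -3.61 3.11 0 0" --pt "0 -3.61 3.11 0 0" --pt "0 0 0 0 0" --pt "0 0 0 0 0"

```text
time: 29.55
eef_pos: [0.4191, -0.2806, 0.3207]
tcp_rot: [0.302, 0.64, -0.301, 0.639]
contact_force: [0.3, -0.8, -2.0]
opening: 0.311
```

>>> drive_tool --pt "4.5 0 0 0 0" --pt "5.0 0 0 0 0" --pt "5.0 0 0 0 0" --pt "5.0 0 0 0 0" --pt "5.0 0 0 0 0" --pt "3.5 0 0 0 0" --pt "1.4 0 0 0 0" --pt "0 0 0 0 0" --pt "0 0 0 0 0"

```text
time: 30.45
eef_pos: [0.4213, -0.2806, 0.0296]
tcp_rot: [0.3, 0.639, -0.301, 0.641]
contact_force: [-0.1, -0.7, -3.1]
opening: 0.313
```

Lower in small steps until the bench carries it.

>>> drive_tool --pt "0.5 0 0 0 0" --pt "0.5 0 0 0 0" --pt "0.3 0 0 0 0" --pt "0 0 0 0 0" --pt "0 0 0 0 0"

```text
time: 30.95
eef_pos: [0.4199, -0.28, 0.0148]
tcp_rot: [0.301, 0.64, -0.301, 0.64]
contact_force: [-0.7, -0.2, -2.7]
opening: 0.311
```

>>> drive_tool --pt "0.2 0 0 0 0" --pt "0 0 0 0 0" --pt "0 0 0 0 0"

```text
time: 31.25
eef_pos: [0.4202, -0.2803, 0.0141]
tcp_rot: [0.301, 0.64, -0.301, 0.64]
contact_force: [-2.5, 2.8, 5.5]
opening: 0.314
```

>>> drive_tool --pt "0 0 0 0 0.6" --pt "0 0 0 0 0.6" --pt "0 0 0 0 0.6" --pt "-2 0 0 0 0.6" --pt "-5 0 0 0 0.6" --pt "-5 0 0 0 0.6" --pt "-5 0 0 0 0.6" --pt "0 0 0 0 0.6" --pt "0 0 0 0 0.6"

```text
time: 32.15
eef_pos: [0.4206, -0.2807, 0.1846]
tcp_rot: [0.3, 0.638, -0.301, 0.641]
contact_force: [0.0, 0.5, -0.3]
opening: 0.605
```

Run:
```python
from h import *
for i in range(2): c=cam('wrist','w13.png')
s=readout.get_state(); print(s['time'],s['eef_pos'],s['contact_force'],s['opening'])
I=cv2.imread('pics/w13.png');g=cv2.cvtColor(I,cv2.COLOR_BGR2GRAY)
h=np.array([.42,-.28]); 
for n,d,z in(('hub',0,.044),('knob',.06,.074),('cw',-.038,.03)):
    q=h+d*np.array([np.cos(np.radians(129.7)),np.sin(np.radians(129.7))]); print(n,proj(c,[*q,z]))
u,v=proj(c,[*h,.044]).round().astype(int)
print(g[v,u-40:u+40].tolist()); print(g[v-40:v+40,u].tolist())
# dark knob blob centroid
k=proj(c,[*(h+.06*np.array([np.cos(np.radians(129.7)),np.sin(np.radians(129.7))])),.06]).astype(int)
w=(g[k[1]-45:k[1]+45,k[0]-45:k[0]+45]<55).astype(np.uint8); n,l,st,ce=cv2.connectedComponentsWithStats(w); i=1+st[1:,4].argmax(); print('knob blob',ce[i]+k-45,st[i])
t=cam('top','t13.png'); a=cv2.imread('pics/top0.png'); b=cv2.imread('pics/t13.png')
for nm,(x,y) in dict(timer=(227,246),teal=(220,192),petri=(375,174),blue=(268,232)).items():
    print(nm, cv2.absdiff(a,b)[y-14:y+14,x-14:x+14].mean())
```

```text
32.25 [ 0.41915118 -0.27928703  0.18119947] [ 0.0312774   0.6597459  -0.16636617] 0.598754296984028
hub [318.54452314 193.69764903]
knob [318.41037218 126.4745202 ]
cw [318.60639816 228.06918169]
[209, 211, 211, 209, 210, 207, 210, 206, 208, 212, 209, 206, 209, 208, 206, 209, 206, 207, 208, 211, 209, 208, 210, 215, 174, 138, 144, 152, 150, 153, 158, 154, 155, 154, 152, 151, 148, 153, 153, 150, 149, 151, 151, 149, 153, 149, 154, 148, 140, 109, 95, 96, 97, 94, 81, 81, 105, 119, 115, 114, 114, 114, 114, 117, 117, 117, 116, 116, 116, 114, 113, 119, 110, 116, 113, 112, 113, 113, 114, 114]
[105, 103, 104, 102, 100, 99, 100, 101, 105, 102, 101, 102, 100, 94, 99, 105, 108, 90, 91, 87, 84, 85, 77, 78, 105, 130, 161, 166, 158, 155, 152, 154, 157, 157, 147, 155, 152, 153, 158, 153, 149, 153, 152, 150, 145, 148, 154, 150, 148, 150, 150, 154, 148, 152, 114, 94, 101, 97, 85, 87, 71, 74, 122, 148, 171, 169, 160, 161, 161, 155, 159, 155, 154, 153, 157, 153, 152, 150, 150, 155]
knob blob [320.57922078 127.42077922] [ 36  35  24  26 385]
timer 44.48256802721088
teal 5.949404761904762
petri 9.40688775510204
blue 40.564625850340136
```

The crank matches the predicted upright pixels (hub rows 179–208, knob row 127.4 against 126.5 predicted). The timer and blue jar patches differ from the first picture, so I'll check whether that is only lighting or a real shift.

Run:
```python
from h import *
a=cv2.imread('pics/top0.png'); b=cv2.imread('pics/t13.png')
for I in(a,b):
    h=cv2.cvtColor(I,cv2.COLOR_BGR2HSV); m=cv2.inRange(h,(105,150,40),(125,255,255)); m[:200]=0
    n,l,st,ce=cv2.connectedComponentsWithStats(m); i=1+st[1:,4].argmax(); print('blue',ce[i],st[i])
    print(I[225:265:4,227].mean(1).astype(int))
# timer shift: edge maps, template search
E_=lambda I:cv2.Canny(cv2.cvtColor(I,cv2.COLOR_BGR2GRAY),40,120)
for nm,(x,y) in dict(timer=(227,246),teal=(220,192),petri=(375,174)).items():
    t=a[y-13:y+13,x-13:x+13]; r=cv2.matchTemplate(b[y-33:y+33,x-33:x+33],t,cv2.TM_CCOEFF_NORMED); _,mx,_,p=cv2.minMaxLoc(r); print(nm,mx,np.array(p)-20)
```

```text
blue [267.88381743 232.29045643] [259 224  19  18 241]
[165 112  96 106  56  81 120 103 119 147]
blue [267.92561983 232.20661157] [259 224  19  18 242]
[176 177 159 164  87 125 187 157 187 181]
timer 0.800927460193634 [0 0]
teal 0.987892746925354 [0 0]
petri 0.999406099319458 [0 0]
```

Bystanders haven't moved; only the shadows changed. The gripper is well clear, so I'm handing in.

```bash
python3 -c "
from plant import sign_off
print(sign_off())"
```

```text
the job is handed in; nothing more can be done
None
```

I fitted the grey crank on the clamp screw, wound it 3.5 turns clockwise by its knob, took it off and stood it on the bench at about (0.42, -0.28). That is about 0.33 m from the screw. I handed the job in at about 32 s of the 72 s allowed; no verdict came back.

**Fit:** The first try landed on top of the square end. I had misjudged the hub's place in the grip by about 3.5 mm, because some pictures were taken before the arm had settled. After shifting back it went down onto the collar.

**Pad:** After two turns the wrist view put the pad about 6 mm above the lid, with the lid rim measured at 0.110 m against a true 0.109 m. After another 1.5 turns the pad rim was on the lid, with the shank pushed in an estimated 5.6 mm, give or take about 1 mm. I took that from the pad's travel because the crosshead hides the shank. I did not look at the pad again after lifting the crank off, but the screw holds where it is left.

**Last checks:**
- **Crank:** it stands upright where predicted, within about 2 px, and the open gripper is clear above it.
- **Bystanders:** template matches show no shift for the timer, teal jar or petri dish. The blue jar is also unmoved.
- **Disagreements:** the timer and blue-jar patches differed in brightness from the first picture, which I put down to the arm's shadow. The first top-camera estimate of the screw was about 5 mm off the wrist camera's, and I used the wrist camera's.

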